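Turn the machine status sign to red and lock it

TASK

The grinder is being taken out of service. Pull the flat lock blade with the upright orange grip out of the left-hand guide of the status sign and lay it flat on the bench, clear of the sign's stand; then spin the sign right round to its stop, half a turn, so that its red face looks where the green one did. Take the blade up again, turned end for end, slide it nose first and fully home into the right-hand guide so that it locks the sign, and let go without disturbing the tub and the jar near by.

Things in the scene. Friction and masses are not known exactly. Their poses are not given: they have to be found in the camera images.
- stand: Fixed stand of the sign: dark steel base plate 84 (x) by 240 (y) by 10 mm high, screwed to the bench. Origin: centre of its underside, on the sign's vertical axis. x points away from the robot (0 to 0.3 rad left of world x), y to the left, z up. On it stand two aluminium guides for the blade, left (+y) and right (-y) of the sign; the outer ends of the plate are bare.
- sign (a joint): Turn of the two-sided sign about its vertical axis, rad, counter-clockwise from above. 0: green face looks to the stand's -x (the robot); pi: red face does. Stops at -0.03 and pi + 0.03, so from 0 it can only turn so that its right-hand edge goes away from the robot and round the far side to the left. Friction (0.06 N m) holds it where it is left.
- sign_top (a point): Point on the sign's axis at the panel's upper edge. The panel is 104 mm wide, 10 mm thick, 50 to 155 mm above the bench, centred on the axis. Under it a yellow disc (about 70 mm across, 11 to 25 mm above the bench) turns with it; its one notch, 29 mm wide, 21 mm deep, faces the left guide at 0 and the right guide at pi. With the blade in the notch the sign cannot turn.
- left_mouth (a point): Outer end of the left guide, on its centre line, on the base plate's top (10 mm above the bench), 73 mm from the sign's axis. A guide is a straight tunnel along the stand's y, 28 mm wide, 10.5 mm high, 40 to 64 mm from the axis; its bridge's top is 26.5 mm above the bench. From 64 to 73 mm the side cheeks flare out to about 36 mm, open above.
- right_mouth (a point): Outer end of the right guide, the mirror image of the left one: 73 mm from the sign's axis towards the stand's -y. A tall upright board, 0.43 m high, stands along the bench to the right of it, at about y = -0.03 m in the world (x = 0.39 to 0.87 m).
- left_home (a point): Point on the base plate's top (10 mm above the bench), 16 mm to the left (+y of the stand) of the sign's axis: the blade's nose tip lies here when it is home in the left guide, as at the start (there up to 3 mm short of it).
- right_home (a point): The same point 16 mm to the right of the axis (-y of the stand): the blade's nose tip lies here when it is home in the right guide.
- lock_blade: Loose steel lock blade, 102 mm long, 6 mm thick, 80 to 170 g, with an upright handle (100 mm high). Origin: on its underside, below the handle; x points along the blade to its nose, z up. Nose 24 mm wide, round tip at x = +84 mm. At x = +26 mm it widens to a 40 mm wide tail (to x = -18 mm); these shoulders stop against the guide's mouth when it is home.
- blade_nose (a point): The blade's nose tip, on its underside. The blade (not its handle) is polished and slides easily, friction about 0.15.
- blade_grip (a point): Middle of the upper part of the orange grip on the blade's handle, 80 mm above the blade's underside. The grip measures 24 mm along the blade, 16 mm across it, and reaches from 50 to 100 mm above the underside, on a round steel post. A steel tray with 133 mm high walls stands behind the left guide (x over 0.56 m, y over 0.28 m in the world), so grip it high.
- tub: Bystander: open yellowish plastic tub, 101 mm across, 78 mm high, left of the work. Origin under its centre.
- jar: Bystander: white jar, 66 mm across, 58 mm high, behind the right end of the sign's stand. Origin under its centre. Left of it, behind the stand's right half, the bench is free (world x up to 0.70 m, where a round basin stands, y from 0.10 to 0.28 m, where the tray begins): room to lay the blade down.

How it is judged (in metres and radians):
On the way, in this order (a step that is already met when the one before it is completed fails the run):
1. the blade is drawn out of the left guide (distance between blade_nose and left_home above 0.05 m), for 0.1 s.
2. the blade lies flat on the bench, clear of the stand, let go (height (world z) of lock_blade below 0.006 m and angle between lock_blade's own z axis and vertical below 0.06 rad and contact force between lock_blade and the fingers below 0.1 N and linear speed of lock_blade below 0.02 m/s and contact force between lock_blade and stand below 0.1 N), for 0.2 s.
3. the sign is turned half a turn, red to the front (value of joint sign above 3.04 rad), for 0.2 s.
4. the blade is taken up again (height (world z) of lock_blade above 0.008 m and contact force between lock_blade and the fingers above 0.5 N), for 0.1 s.
At the end, for the whole second after the job is handed in: The sign's red face looks where the green one did (within 0.11 rad of half a turn); the blade lies flat in the right guide with its nose tip within 8 mm of right_home, in line with the guide within 0.1 rad, in the notch, released and at rest (value of joint sign between 3.03159 and 3.25159 rad and distance between blade_nose and right_home below 0.008 m and angle between the x axis of lock_blade and the y axis of stand, either way round below 0.1 rad and y of lock_blade in the frame of stand below -0.09 m and angle between lock_blade's own z axis and vertical below 0.06 rad and linear speed of lock_blade below 0.01 m/s and contact force between lock_blade and the fingers below 0.1 N); the robot touches nothing.
It fails at once if the yellowish tub is moved more than 30 mm (distance of tub from where it was at the start of the episode above 0.03 m).
It fails at once if the white jar is moved more than 30 mm (distance of jar from where it was at the start of the episode above 0.03 m).
It also fails if it takes over 72 s, if anything falls off the work surface, if the arm or the gripper's body presses on something with over 40 N, if the wrist force passes 120 N, or if a joint passes its speed limit or range.

ROBOT

A 6-joint arm with a two-finger parallel gripper is mounted at the origin on a cart in front of the work surface, level with it; the furniture and walls round the work are solid. World frame = base frame: x ahead of the robot, y to its left, z up, the work surface at z = 0. Lengths are in mm, angles in rad, forces in N, time in s.
With the tool pointing down it reaches from about 275 to 850 mm from the base axis. Payload 5.2 kg.
Tool frame: the origin (TCP) lies on the front face of the gripper's body, between the roots of the fingers; the fingertips stand 73 mm ahead of it and the grasp point (between the pads) lies bot.grip_point_offset ahead of it (bot.grip_point_offset is the distance from the TCP to the grasp point, in mm); z points along the fingers, y is the line along which they close (so a half turn about z gives the same grasp; the last joint's range is limited). The gripper opens to 85 mm and grips with 20 to 120 N. Pads are 22 mm wide; open, the fingers measure 114 mm over their backs; the gripper's body (76 mm by 85 mm) begins 54 mm behind the grasp point. The pads swing forward as they close: fully open they stand 13 mm farther back than shut.
Start: joints at [1.054, 0.259, 1.535, -0, 1.348, -0.203], TCP at [169.75, 523.155, 303.91] pointing down, gripper open.
Joint ranges: [-3.14, 3.14], [-0.91, 2.08], [0.19, 2.58], [-1.22, 4.36], [0.22, 2.71], [-3.12, 3.12]. Speed limits (rad/s): [2.57, 2.57, 3.14, 3.14, 3.14, 3.14].

INTERFACE

Orientations are given as a rotation vector (axis times angle).
In Python, from workcell import bot gives the robot as it stands.
- The arm moves only by the tool shift_gripper, called after "Call:" as a command line: name --argument value ..., lists and objects as JSON in quotes. Schema: {"type":"object","properties":{"segments":{"type":"object","properties":{"rows":{"type":"array","items":{"type":"array","items":{"type":"number"},"minItems":6,"maxItems":6},"minItems":1,"maxItems":20}},"additionalProperties":false,"required":["rows"]},"jaw":{"type":"number"},"only":{"type":"string"},"quiet":{"type":"boolean"},"lines":{"type":"string"}},"required":["segments"],"additionalProperties":false}. segments is an object whose key "rows" holds a list of rows, 1 to 20 of them, each of 6 numbers: dx, dy, dz in units of 50 mm, then a rotation vector rx, ry, rz in units of 0.2 rad; each row is the pose to reach, as a shift and turn from the pose commanded when the call began, along the tool's axes at that moment; what a row does not reach only later rows make up. A row lasts 1/10 s, in which the tool goes at most 50 mm and 0.15 rad, less where a joint would pass 70% of its speed; a pose out of reach is approached as far as the arm can. jaw is the finger opening in mm, set as the call begins (left out keeps the last). The fingers move at their own pace and stop on an object; the grip force is fixed at half the most. Time passes only in rows, so rows that do not move let the fingers close. The tool returns the time, the measured TCP pose, the force, the opening and the grip force at its end. only (a regular expression) keeps the lines of the reply that match it, lines (a string "A,B") keeps lines A to B, and quiet returns only ok. Input that does not fit is refused with a message, and nothing moves.
- bot.observe(): the state, without advancing time (a new reading comes with each control period).
- bot.get_image(name): name is "side" or "top" or "wrist"; returns (picture, depth): 480x640x3 uint8, red, green, blue; 480x640 float32, mm along the optical axis (not along the pixel's ray), 0 where there is no reading.
- bot.camera_params(name): a dict with "fovy" (degrees; the focal length in pixels is half the picture's height over the tangent of half this angle, whatever the lens; pixels are square), "cx", "cy" (the principal point, pixels), "T" (4x4, takes a point from camera to world coordinates); the wrist camera has in their place "tool_from_camera" (4x4, takes a point from camera to tool coordinates, whose origin is the TCP and whose axes are the flange's). Camera axes: x right, y down, z forward; pixel columns grow to the right and rows downward; lengths in mm; the calibration is good to about 2 mm. A picture is of the moment at which its call begins: read the wrist's pose just before it. camera_params takes no time and is no camera call.
- bot.job_done(): hands the job in; it is judged then, once.
The state is a dict: "clock": time; "q": joint angles; "qd": joint speeds; "joint_torque": joint torques, N m; "tcp_pos": TCP position; "tool_rot": TCP orientation; "ft_force": force on the tool from outside, world axes, zero at the start; "wrist_torque": the same for the moment, N m; "gripper_width": finger opening in mm; "grip_force": force on a finger pad.
Only numpy, scipy, OpenCV 4.12 (cv2) and the standard library are available. Lean on these libraries where they do the work, as an engineer would, in place of code of your own. Each camera call takes 0.05 s, during which the arm holds its last target. There are 200 camera calls.

## Working session

There is one attempt and no reset: what is moved stays moved. The work goes in short steps, Python scripts to look and compute and a tool call to move; the robot and the scene stay as the last step left them, time stands still between calls to the robot, and variables do not carry over. Pictures are saved under pics/ and viewed, at most 13 in all, crops included, and the job is handed in when it is done.

```bash
ls; mkdir -p pics; cat > h.py <<'E'
import numpy as np,cv2
from scipy.spatial.transform import Rotation as R
from workcell import bot
def grab(n):
    s=bot.observe(); im,d=bot.get_image(n); p=bot.camera_params(n)
    f=240/np.tan(np.radians(p["fovy"])/2)
    if "T" in p: T=np.array(p["T"])
    else:
        W=np.eye(4); W[:3,:3]=R.from_rotvec(s["tool_rot"]).as_matrix(); W[:3,3]=s["tcp_pos"]; T=W@np.array(p["tool_from_camera"])
    return im,d,(f,p["cx"],p["cy"],T)
def ray(c,u,v):
    f,cx,cy,T=c; d=T[:3,:3]@np.array([(u-cx)/f,(v-cy)/f,1]); return T[:3,3],d
def plane(c,u,v,z):
    o,d=ray(c,u,v); return o+d*(z-o[2])/d[2]
def dpt(c,u,v,dep):
    o,d=ray(c,u,v); return o+d*dep
def cloud(c,d):
    f,cx,cy,T=c; v,u=np.mgrid[:480,:640]
    P=np.stack([(u-cx)/f*d,(v-cy)/f*d,d],-1); return P@T[:3,:3].T+T[:3,3]
def tri(c1,p1,c2,p2):
    o1,d1=ray(c1,*p1);o2,d2=ray(c2,*p2); A=np.stack([d1,-d2],1); t=np.linalg.lstsq(A,o2-o1,rcond=None)[0]
    a,b=o1+d1*t[0],o2+d2*t[1]; return (a+b)/2,np.linalg.norm(a-b)
def save(n,im): cv2.imwrite("pics/"+n+".png",im[...,::-1])
E
python3 - <<'E'
from h import *
print(bot.observe(),bot.grip_point_offset)
ims=[]
for n in("side","top","wrist"):
    im,d,c=grab(n); save(n,im); np.savez(n,im=im,d=d,f=c[0],cx=c[1],cy=c[2],T=c[3]); print(n,c[0],c[1],c[2],c[3].round(2).tolist())
E
```

```text
pics
workcell.py
{'clock': 0.0, 'q': array([ 1.05420730e+00,  2.59336535e-01,  1.53611070e+00,  1.40984588e-05,
        1.34799908e+00, -2.02799566e-01]), 'qd': array([-0.00053216,  0.00022573,  0.00060383,  0.00118261, -0.00089549,
       -0.00198008]), 'joint_torque': array([ 1.29904831e-03, -4.46026039e+01, -2.90568781e+01, -2.29632824e-04,
        1.20616547e-02,  1.33653558e-05]), 'tcp_pos': array([169.53391217, 522.79037385, 303.06697106]), 'tool_rot': array([-4.90780333e-01, -3.10234616e+00,  2.71721146e-03]), 'ft_force': array([0.08661832, 0.16367746, 0.16897876]), 'wrist_torque': array([ 0.00815616, -0.04723493,  0.03090324]), 'grip_force': 0.0, 'gripper_width': 85.19736390715687} 53.900000000000006
side 542.9433133186459 310.1164723215795 235.1046960547227 [[-1.0, -0.02, 0.03, 522.49], [-0.03, 0.48, -0.88, 1384.77], [0.0, -0.88, -0.48, 676.5], [0.0, 0.0, 0.0, 1.0]]
top 532.8332778206913 322.4459215273444 244.31687334370753 [[-0.02, -0.98, 0.19, 351.25], [-1.0, 0.02, 0.02, 313.88], [-0.03, -0.19, -0.98, 1215.07], [0.0, 0.0, 0.0, 1.0]]
wrist 412.2720957505943 318.19275555624716 249.4372350887103 [[0.31, 0.91, 0.28, 98.51], [0.95, -0.29, -0.09, 545.9], [-0.0, 0.29, -0.96, 372.58], [0.0, 0.0, 0.0, 1.0]]
```
View pics/top.png

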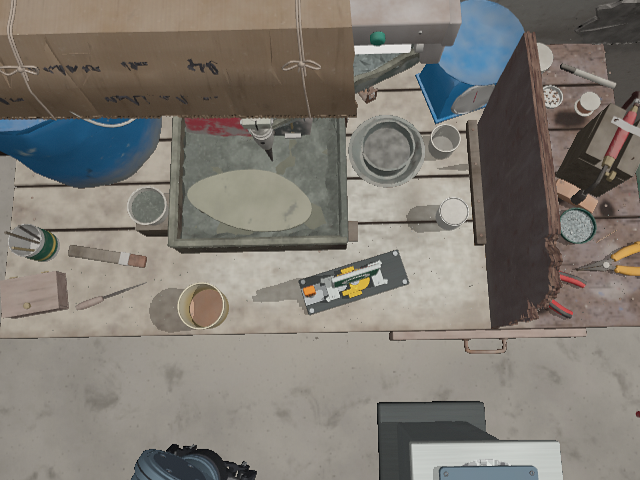

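View pics/side.png

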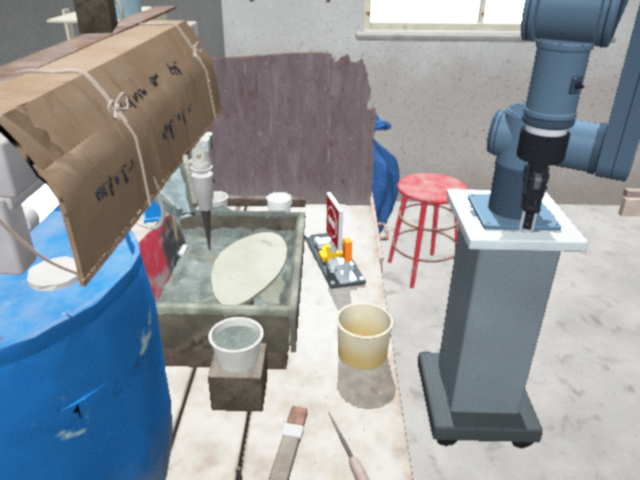

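The top picture shows the base plate with corners near (299,280), (400,249), (409,283) and (309,315). The orange grip is at (309,291), the sign at about (360,275), the tub at (203,306) and the jar at (453,212). In the side view the grip is at (347,248) and the sign at (334,220). Next I'll measure these.

```bash
cat > m.py <<'E'
from h import *
L={}
for n in("side","top"):
    z=np.load(n+".npz"); L[n]=(z["im"],z["d"],(float(z["f"]),float(z["cx"]),float(z["cy"]),z["T"]))
im,d,c=L["top"]
P=cloud(c,d)
# plate: dark pixels height ~10 near
hsv=cv2.cvtColor(im,cv2.COLOR_RGB2HSV)
m=((hsv[...,2]<110)).astype(np.uint8); m[:240]=0;m[325:]=0;m[:,:290]=0;m[:,415:]=0
m=cv2.morphologyEx(m,cv2.MORPH_CLOSE,np.ones((9,9)))
n,l,st,ce=cv2.connectedComponentsWithStats(m); k=1+np.argmax(st[1:,4]); cnt=cv2.findContours((l==k).astype(np.uint8),0,2)[0][0]
r=cv2.minAreaRect(cnt); bx=cv2.boxPoints(r); print("plate",r)
print(np.array([plane(c,*b,10) for b in bx]).round(1)); print("c",plane(c,*r[0],10))
g={}
for nn,box in(("top",(290,270,330,310)),("side",(330,225,365,270))):
    i2,d2,c2=L[nn]; h=cv2.cvtColor(i2,cv2.COLOR_RGB2HSV); mm=(h[...,0]>6)&(h[...,0]<18)&(h[...,1]>190)&(h[...,2]>120)
    w=np.zeros_like(mm);w[box[1]:box[3],box[0]:box[2]]=1;mm&=w
    v,u=np.nonzero(mm); g[nn]=(u.mean(),v.mean()); Q=cloud(c2,d2)[mm]; print(nn,mm.sum(),u.min(),u.max(),v.min(),v.max(),g[nn],np.median(Q,0).round(1),Q.min(0).round(),Q.max(0).round())
print(tri(L["top"][2],g["top"],L["side"][2],g["side"]))
for nm,u,v,z in(("jar",453,212,58),("tub",203,306,78)): print(nm,plane(c,u,v,z),P[v,u])
# tops of obstacles: region heights
print("cardboard z",P[60:110:20,50:350:60,2].round(),"basin",P[145,355:425:10].round())
for y in range(240,325,6): pass
s=cv2.resize(im[235:325,285:425],None,fx=5,fy=5,interpolation=3); save("topcrop",s)
E
python3 m.py
```

```text
plate ((352.882568359375, 281.7242126464844), (36.98609924316406, 105.64900207519531), 72.6459732055664)
[[507.2 399.5  10. ]
 [574.9 167.2  10. ]
 [493.  146.1  10. ]
 [426.8 375.4  10. ]]
c [500.08533481 272.35435138  10.        ]
top 17 303 314 286 295 (np.float64(308.3529411764706), np.float64(291.0)) [466.6 369.8 109.1] [351. 314.  94.] [ 481.  380. 1215.]
side 120 343 350 241 260 (np.float64(346.71666666666664), np.float64(250.54166666666666)) [473.3 380.3  87.3] [466. 365.  64.] [ 522. 1385.  676.]
(array([473.17839006, 370.27657815,  81.90363188]), np.float64(0.38991703395076643))
jar [645.31560118  46.84697632  58.        ] [644.87072936  47.25095361  59.75046132]
tub [446.41644532 596.41351819  78.        ] [452.43919264 614.29442462   6.03764259]
cardboard z [[510. 504. 501. 500. 498.]
 [483. 477. 473. 468. 466.]
 [441. 433. 426. 416. 417.]] basin [[822. 258.  25.]
 [816. 236.  39.]
 [813. 213.  44.]
 [813. 190.  43.]
 [813. 167.  43.]
 [812. 143.  42.]
 [820. 117.  20.]]
```

```bash
python3 - <<'E'
from h import *
im=cv2.imread("pics/topcrop.png");im2=cv2.imread("pics/side.png")[185:295,290:375]
a=cv2.resize(im,(700,450)); cv2.imwrite("pics/tc2.png",a)
E
```

```text
(no output)
```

View pics/topcrop.png

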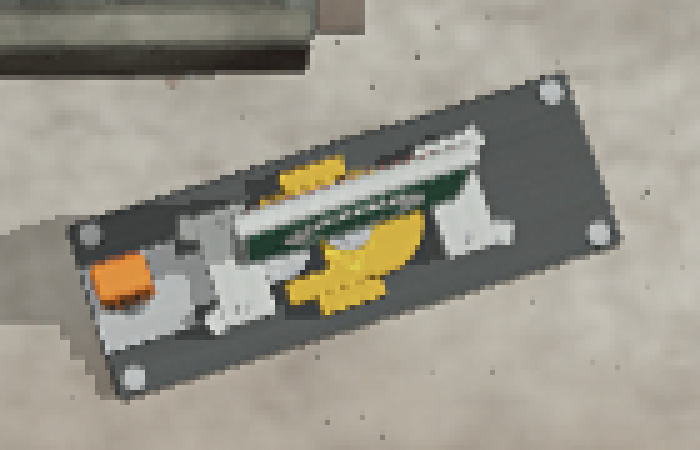

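The crop shows plate corners at crop px (68,230), (560,75), (620,240) and (122,400), with the orange grip top at (120,280). The left-edge shadow got into the plate mask, so I'll refit the plate from corners. I'm moving the wrist camera over the stand for the precise measurement.

Careful with the scale: shifts go in units of 50 mm and turns go in units of 0.2 rad. That gives: -357 mm is -7.14, -87 mm is -1.74, 0.973 rad is 4.865.

Call:
shift_gripper --segments '{"rows":[[-0.8,-0.2,0.08,0,0,0.5],[-1.7,-0.4,0.16,0,0,1.1],[-2.6,-0.64,0.24,0,0,1.8],[-3.5,-0.86,0.34,0,0,2.5],[-4.4,-1.08,0.42,0,0,3.2],[-5.3,-1.3,0.5,0,0,3.9],[-6.2,-1.52,0.6,0,0,4.5],[-6.9,-1.68,0.68,0,0,4.85],[-7.14,-1.74,0.68,0,0,4.865],[-7.14,-1.74,0.68,0,0,4.865],[-7.14,-1.74,0.68,0,0,4.865]]}'

```text
clock: 1.25
tcp_pos: [481.6, 330.7, 269.7]
tool_rot: [-1.883, -2.513, 0.001]
ft_force: [0.2, -0.1, 0.5]
gripper_width: 85.4
grip_force: 0.0
```

```bash
python3 - <<'E'
from h import *
s=bot.observe();print(s["tcp_pos"],s["tool_rot"],s["q"])
im,d,c=grab("wrist"); save("w1",im); np.savez("w1",im=im,d=d,f=c[0],cx=c[1],cy=c[2],T=c[3])
z=np.load("top.npz");ct=(float(z["f"]),float(z["cx"]),float(z["cy"]),z["T"])
C=np.array([plane(ct,285+u/5,235+v/5,10) for u,v in((68,230),(560,75),(620,240),(122,400))]);print(C.round(1),C.mean(0),np.linalg.norm(np.diff(C,axis=0),axis=1))
print("griptop",plane(ct,285+120/5,235+278/5,110))
E
```

```text
[481.55265408 330.66015113 269.72994156] [-1.88286232e+00 -2.51336501e+00  9.05815955e-04] [4.10514091e-01 3.43954642e-01 1.50153639e+00 7.71273446e-04
 1.29718798e+00 1.25409948e-01]
[[504.4 395.8  10. ]
 [571.  169.2  10. ]
 [494.4 145.6  10. ]
 [427.  372.2  10. ]] [499.2124006  270.68378429  10.        ] [236.13234328  80.10011293 236.44402353]
griptop [471.15041877 367.50065905 110.        ]
```

View pics/w1.png

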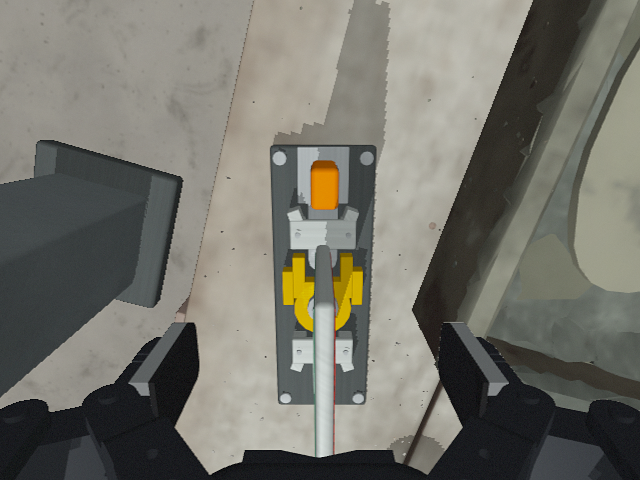

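The wrist picture shows the plate corners at (271,146), (376,146), (367,404) and (278,404). The grip top is around (325,185), the left bridge at (322,235), the right bridge at (322,352) and the sign's upper edge along column 325.

```bash
cat > m2.py <<'E'
from h import *
z=np.load("w1.npz");im=z["im"];d=z["d"];c=(float(z["f"]),float(z["cx"]),float(z["cy"]),z["T"])
z=np.load("top.npz");ct=(float(z["f"]),float(z["cx"]),float(z["cy"]),z["T"])
C=np.array([plane(c,u,v,10) for u,v in((271,145.5),(376.5,145.5),(367.5,404.5),(277.5,404.5))])
print("plate",C.round(1).tolist(),"ctr",C.mean(0).round(1)); print(np.linalg.norm(np.diff(C,axis=0),axis=1).round(1))
y=(C[0]+C[1]-C[2]-C[3]); yaw=np.arctan2(-y[0],y[1]); print("yaw",yaw)
# bolts triangulated: wrist & top
for pw,pt in (((279,158),(91,235)),((366,158),(132,377)),((286,398),(600,233)),((358.5,398),(551,92))):
    pass
bw=[(279.5,158.5),(366.5,158.5),(286,398),(358.5,398)]; bt=[(132,377),(90,234),(599,234),(551,91)]
for a,b in zip(bw,bt): print("bolt",*[np.round(q,1) for q in tri(c,a,ct,(285+b[0]/5,235+b[1]/5))])
h=cv2.cvtColor(im,cv2.COLOR_RGB2HSV); m=(h[...,0]>5)&(h[...,0]<20)&(h[...,1]>200)&(h[...,2]>130); m[:140]=0;m[230:]=0
v,u=np.nonzero(m);print("orange",u.min(),u.max(),v.min(),v.max()); P=cloud(c,d)[m]; top=P[P[:,2]>np.percentile(P[:,2],80)-6]
print("grip top z",np.median(top[:,2]),"ctr",(top.max(0)+top.min(0))/2, np.median(top,0),len(top),len(P))
vm=[(a,b) for a,b in zip(u,v)]
print("grip tri",tri(c,(325,186),ct,(285+120/5,235+277/5)))
bri=cloud(c,d); 
for (a,b) in((310,235),(335,235),(308,352),(340,352),(330,178),(275,250),(370,250),(320,290)): print((a,b),bri[b,a].round(1))
S=bri[(bri[...,2]>148)&(bri[...,2]<162)&(abs(bri[...,0]-500)<70)&(abs(bri[...,1]-270)<70)];print("sign",S.min(0).round(1),S.max(0).round(1),S.mean(0).round(1),np.median(S[:,2]))
cr=cv2.resize(im[140:300,250:400],None,fx=3.7,fy=3.7,interpolation=3); save("wc",cr)
E
python3 m2.py
```

```text
plate [[430.4, 376.1, 10.0], [508.9, 399.1, 10.0], [577.1, 171.6, 10.0], [495.5, 147.6, 10.0]] ctr [503.  273.6  10. ]
[ 81.8 237.5  85. ]
yaw 0.2844029939755487
bolt [4.383e+02 3.677e+02 1.000e-01] 0.9
bolt [505.5 386.8  -5.8] 2.3
bolt [499.8 154.4   6.5] 3.9
bolt [565.9 173.7   6.9] 3.5
orange 311 337 161 208
grip top z 109.09232457870621 ctr [472.37499284 380.12180529 221.5692119 ] [473.70187754 370.36510563 109.09232458] 1109 1221
grip tri (array([474.67692961, 368.46246389,  86.75012523]), np.float64(1.1953773179096192))
(310, 235) [478.3 319.9  26.3]
(335, 235) [497.1 325.5  26.8]
(308, 352) [505.7 218.3  24.6]
(340, 352) [532.  226.6  25.4]
(330, 178) [475.4 376.3 108.7]
(275, 250) [454.7 294.3   8.3]
(370, 250) [531.2 316.9   8.8]
(320, 290) [485.7 321.4 136.1]
sign [483.9 228.7 148. ] [520.4 323.2 156.2] [499.8 281.5 153.2] 153.69442801717025
```

In the tool's units: 110 mm is 2.2, 39 mm is 0.78.

Call:
shift_gripper --segments '{"rows":[[0.4,0.04,0.2,0,0,0],[0.78,0.07,0.6,0,0,0],[0.79,0.07,1.2,0,0,0],[0.79,0.07,1.8,0,0,0],[0.79,0.07,2.2,0,0,0],[0.79,0.07,2.29,0,0,0],[0.79,0.07,2.29,0,0,0]]}'

```text
clock: 2.0
tcp_pos: [473.5, 369.9, 155.3]
tool_rot: [-1.882, -2.515, 0.002]
ft_force: [0.8, -0.9, 0.3]
gripper_width: 85.4
grip_force: 0.0
```

Call:
shift_gripper --segments '{"rows":[[0,0,0,0,0,0],[0,0,0,0,0,0],[0,0,0,0,0,0],[0,0,0,0,0,0],[0,0,0,0,0,0],[0,0,0,0,0,0],[0,0,0,0,0,0],[0,0,0,0,0,0]]}' --jaw 0

```text
clock: 2.8
tcp_pos: [475.0, 369.1, 155.9]
tool_rot: [1.885, 2.513, 0.001]
ft_force: [-1.3, -0.6, 5.1]
gripper_width: 14.8
grip_force: 60.6
```

In the tool's units: -10 mm is -0.2, 76 mm is 1.52.

Call:
shift_gripper --segments '{"rows":[[0.1,0,0,0,0,0],[0.3,0,0,0,0,0],[0.6,0,0,0,0,0],[0.9,0,0,0,0,0],[1.2,0,0,0,0,0],[1.44,0,0,0,0,0],[1.52,0,0,0,0,0],[1.52,0,0,0,0,0],[1.52,0,-0.2,0,0,0]]}'

```text
clock: 3.7
tcp_pos: [451.9, 442.5, 163.7]
tool_rot: [-1.882, -2.513, 0.005]
ft_force: [0.3, -0.0, -0.7]
gripper_width: 14.9
grip_force: 59.9
```

```bash
python3 - <<'E'
from h import *
im,d,c=grab("wrist"); save("w2",im)
E
```

```text
(no output)
```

View pics/w2.png

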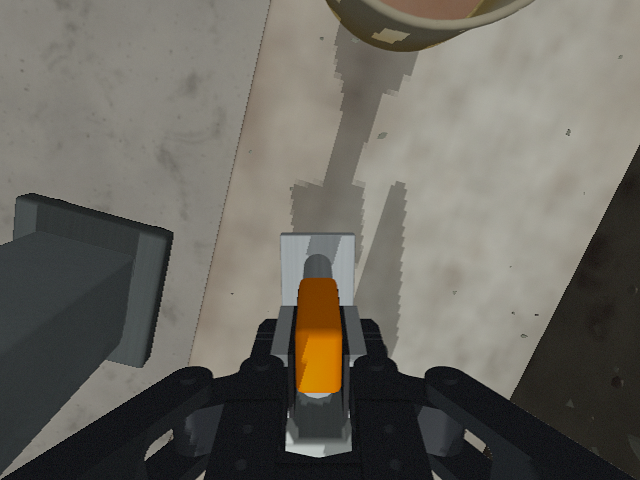

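The blade is out and held straight: tail edge at (318,234), grip between the pads. Now I lift it over the sign and turn it a quarter.

In the tool's units: -255 mm is -5.1, -150 mm is -3, -1.57 rad is -7.85.

Call:
shift_gripper --segments '{"rows":[[0,0,-0.6,0,0,0],[0,0,-1.4,0,0,0],[0,0,-2.2,0,0,0],[0,0,-2.8,0,0,0],[-0.3,0.1,-3,0,0,-0.5],[-0.9,0.3,-3,0,0,-1.2],[-1.6,0.5,-3,0,0,-1.9],[-2.3,0.72,-3,0,0,-2.6],[-3,0.94,-3,0,0,-3.3],[-3.7,1.16,-3,0,0,-4],[-4.3,1.36,-3,0,0,-4.7],[-4.8,1.52,-3,0,0,-5.4],[-5.04,1.6,-3,0,0,-6.1],[-5.1,1.6,-3,0,0,-6.8],[-5.1,1.6,-3,0,0,-7.4],[-5.1,1.6,-3,0,0,-7.75],[-5.1,1.6,-2.8,0,0,-7.85],[-5.1,1.6,-2.4,0,0,-7.85],[-5.1,1.6,-2,0,0,-7.85],[-5.1,1.6,-2,0,0,-7.85]]}'

```text
clock: 5.75
tcp_pos: [599.7, 219.6, 261.1]
tool_rot: [0.441, -3.103, 0.0]
ft_force: [-0.0, 0.3, -0.5]
gripper_width: 15.3
grip_force: 60.0
```

```bash
python3 - <<'E'
from h import *
im,d,c=grab("top"); save("t3",im)
cv2.imwrite("pics/t3c.png",cv2.resize(im[130:330,260:480],None,fx=2.7,fy=2.7,interpolation=3)[...,::-1])
E
```

```text
(no output)
```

View pics/t3c.png

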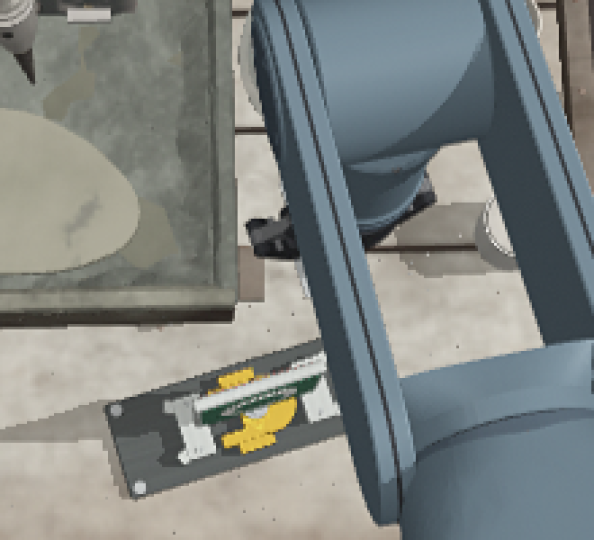

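The blade is over the free bench behind the stand. Now lowering.

In the tool's units: 115.5 mm is 2.31, 115 mm is 2.3.

Call:
shift_gripper --segments '{"rows":[[0,0,0.4,0,0,0],[0,0,1,0,0,0],[0,0,1.6,0,0,0],[0,0,2,0,0,0],[0,0,2.2,0,0,0],[0,0,2.26,0,0,0],[0,0,2.3,0,0,0],[0,0,2.31,0,0,0],[0,0,2.31,0,0,0]]}'

```text
clock: 6.7
tcp_pos: [602.3, 219.8, 151.1]
tool_rot: [-0.443, 3.108, 0.0]
ft_force: [-0.5, -0.1, -0.5]
gripper_width: 15.1
grip_force: 60.0
```

In the tool's units: 5 mm is 0.1, 4 mm is 0.08.

Call:
shift_gripper --segments '{"rows":[[0,0,0.04,0,0,0],[0,0,0.08,0,0,0],[0,0,0.1,0,0,0],[0,0,0.1,0,0,0]]}'

```text
clock: 7.1
tcp_pos: [601.9, 219.7, 145.9]
tool_rot: [-0.443, 3.109, -0.0]
ft_force: [-1.3, -0.2, 4.1]
gripper_width: 14.8
grip_force: 60.8
```

Contact at 4 N, so release and rise.

In the tool's units: -115 mm is -2.3, -85 mm is -1.7.

Call:
shift_gripper --segments '{"rows":[[0,0,0,0,0,0],[0,0,0,0,0,0],[0,0,0,0,0,0],[0,0,0,0,0,0],[0,0,0,0,0,0],[0,0,0,0,0,0],[0,0,-0.4,0,0,0],[0,0,-1,0,0,0],[0,0,-1.7,0,0,0],[0,0,-2.3,0,0,0],[0,0,-2.3,0,0,0],[0,0,-2.3,0,0,0]]}' --jaw 70

```text
clock: 8.3
tcp_pos: [601.9, 220.0, 260.6]
tool_rot: [-0.443, 3.108, 0.001]
ft_force: [-0.8, 0.3, -1.0]
gripper_width: 70.0
grip_force: 0.0
```

```bash
python3 - <<'E'
from h import *
s=bot.observe();print(s["tcp_pos"],s["tool_rot"],s["q"])
im,d,c=grab("wrist"); save("w4",im); np.savez("w4",im=im,d=d,f=c[0],cx=c[1],cy=c[2],T=c[3])
h=cv2.cvtColor(im,cv2.COLOR_RGB2HSV); m=(h[...,0]>5)&(h[...,0]<20)&(h[...,1]>200)&(h[...,2]>130)
P=cloud(c,d)[m]; P=P[(P[:,2]>93)&(P[:,2]<106)]; print(len(P),P.min(0),P.max(0),np.median(P,0))
E
```

```text
[601.85366994 219.95860468 260.62529216] [-4.43223059e-01  3.10834389e+00  6.91115113e-04] [ 1.76434575e-01  4.48542238e-01  1.36551217e+00  3.88683315e-04
  1.32571624e+00 -1.67772892e+00]
962 [588.79179079 208.95430235  93.03012077] [612.88671186 228.04877341 101.13857172] [600.24249372 218.24663849  99.15571728]
```

View pics/w4.png

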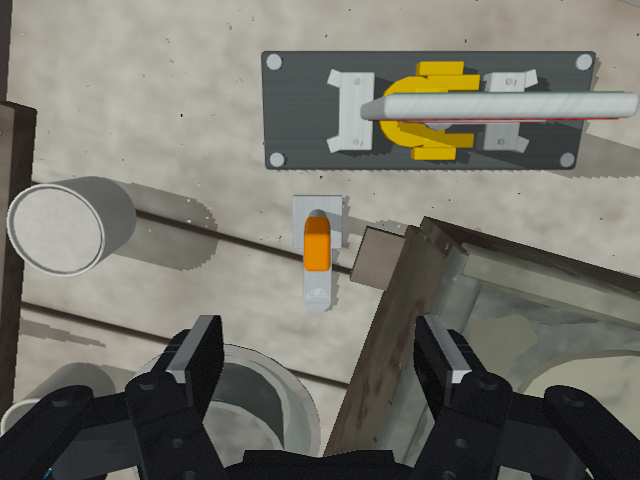

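The blade lies flat on the bench, with its grip at (317,245) and nose at (317,310), well clear of the stand, the tray and the jar. The plate corners in this view are (262,52), (595,52), (608,170) and (264,170), which gives a second measurement of the stand.

```bash
python3 - <<'E'
from h import *
z=np.load("w4.npz");d=z["d"];c=(float(z["f"]),float(z["cx"]),float(z["cy"]),z["T"])
C=np.array([plane(c,u,v,10) for u,v in((261.5,51),(595,51),(608,169.5),(264,169.5))]);print(C.round(1).tolist(),C.mean(0),np.linalg.norm(np.diff(C,axis=0),axis=1))
y=C[1]+C[2]-C[0]-C[3];print(np.arctan2(-y[0],y[1]))
Q=cloud(c,d);print(Q[110,350],Q[110,505],Q[105,385])
E
```

```text
[[495.7, 147.2, 10.0], [429.6, 373.6, 10.0], [501.7, 422.2, 10.0], [575.5, 168.9, 10.0]] [500.62972424 277.98880015  10.        ] [235.82920573  86.92877203 263.81807731]
0.28380751358645434
[516.57325369 218.12082323  26.2138343 ] [504.61695977 270.12735169 153.82093784] [516.31599314 223.03407372 152.52326319]
```

Call:
shift_gripper --segments '{"rows":[[0.16,0.16,-0.16,0,0,0.6],[0.4,0.4,-0.36,0,0,1.35],[0.64,0.64,-0.36,0,0,2.1],[0.88,0.88,-0.36,0,0,2.85],[1.12,1.12,-0.36,0,0,3.6],[1.32,1.32,-0.36,0,0,4.35],[1.48,1.48,-0.36,0,0,5.1],[1.58,1.56,-0.36,0,0,5.85],[1.6,1.58,-0.36,0,0,6.6],[1.6,1.58,-0.36,0,0,7.3],[1.6,1.58,-0.36,0,0,7.75],[1.6,1.58,-0.36,0,0,7.85],[1.6,1.58,-0.36,0,0,7.85]]}'

```text
clock: 9.65
tcp_pos: [502.3, 273.1, 276.6]
tool_rot: [-1.882, -2.514, 0.003]
ft_force: [-1.1, -0.3, -0.4]
gripper_width: 70.1
grip_force: 0.0
```

Call:
shift_gripper --segments '{"rows":[[0,0,0.3,0,0,0],[0,0,0.8,0,0,0],[0,0,1.3,0,0,0],[0,0,1.56,0,0,0],[0,0,1.6,0,0,0],[0,0,1.6,0,0,0]]}'

```text
clock: 10.25
tcp_pos: [503.0, 273.2, 198.0]
tool_rot: [-1.884, -2.514, 0.0]
ft_force: [-0.8, -0.0, 0.1]
gripper_width: 69.8
grip_force: 0.0
```

Call:
shift_gripper --segments '{"rows":[[0,0,0,0,0,0],[0,0,0,0,0,0],[0,0,0,0,0,0],[0,0,0,0,0,0],[0,0,0,0,0,0],[0,0,0,0,0,0],[0,0,0,0,0,0],[0,0,0,0,0,0]]}' --jaw 0

```text
clock: 11.05
tcp_pos: [501.8, 273.0, 198.6]
tool_rot: [-1.884, -2.513, 0.002]
ft_force: [-4.8, -2.4, 6.2]
gripper_width: 9.0
grip_force: 60.6
```

Call:
shift_gripper --segments '{"rows":[[0,0,0,0,0,-0.25],[0,0,0,0,0,-0.6],[0,0,0,0,0,-1.1],[0,0,0,0,0,-1.7]]}'

```text
clock: 11.45
tcp_pos: [501.7, 272.9, 198.6]
tool_rot: [-1.425, -2.798, 0.002]
ft_force: [-5.5, -2.1, 7.1]
gripper_width: 9.0
grip_force: 60.6
```

Call:
shift_gripper --segments '{"rows":[[0,0,0,0,0,-0.75],[0,0,0,0,0,-1.5],[0,0,0,0,0,-2.25],[0,0,0,0,0,-3],[0,0,0,0,0,-3.75],[0,0,0,0,0,-4.5],[0,0,0,0,0,-5.25],[0,0,0,0,0,-6],[0,0,0,0,0,-6.75],[0,0,0,0,0,-7.5]]}'

```text
clock: 12.45
tcp_pos: [501.7, 272.5, 198.7]
tool_rot: [0.867, -3.017, 0.001]
ft_force: [-6.3, -3.8, 7.6]
gripper_width: 9.2
grip_force: 60.7
```

Call:
shift_gripper --segments '{"rows":[[0,0,0,0,0,-0.75],[0,0,0,0,0,-1.5],[0,0,0,0,0,-2.25],[0,0,0,0,0,-3],[0,0,0,0,0,-3.75],[0,0,0,0,0,-4.5],[0,0,0,0,0,-5.1],[0,0,0,0,0,-5.6],[0,0,0,0,0,-6],[0,0,0,0,0,-6.3],[0,0,0,0,0,-6.45],[0,0,0,0,0,-6.45],[0,0,0,0,0,-6.45]]}'

```text
clock: 13.75
tcp_pos: [502.0, 272.4, 198.6]
tool_rot: [2.501, -1.897, -0.0]
ft_force: [-5.1, -4.9, 6.0]
gripper_width: 9.1
grip_force: 60.6
```

```bash
python3 -c "
from h import *
s=bot.observe();print(s['q'],s['wrist_torque'],s['tool_rot'])"
```

```text
[ 3.02560052e-01  3.86681357e-01  1.62558720e+00 -1.22639812e-03
  1.13115227e+00 -3.11132699e+00] [-0.52950821  0.57002169  0.03434014] [ 2.50119195e+00 -1.89743198e+00 -2.46820540e-04]
```

In the tool's units: -80 mm is -1.6, -75 mm is -1.5.

Call:
shift_gripper --segments '{"rows":[[0,0,0,0,0,0],[0,0,0,0,0,0],[0,0,0,0,0,0],[0,0,0,0,0,0],[0,0,0,0,0,0],[0,0,-0.4,0,0,0],[0,0,-1,0,0,0],[0,0,-1.5,0,0,0],[0,0,-1.6,0,0,0],[0,0,-1.6,0,0,0]]}' --jaw 60

```text
clock: 14.75
tcp_pos: [503.2, 273.3, 278.6]
tool_rot: [-2.501, 1.898, -0.002]
ft_force: [-0.5, -0.2, -1.2]
gripper_width: 60.4
grip_force: 0.0
```

Call:
shift_gripper --segments '{"rows":[[0,0,0,0,0,0.75],[0,0,0,0,0,1.5],[0,0,0,0,0,2.25],[0,0,0,0,0,3],[0,0,0,0,0,3.75],[0,0,0,0,0,4.5],[0,0,0,0,0,5.25],[0,0,0,0,0,6],[0,0,0,0,0,6.75],[0,0,0,0,0,7.5],[0,0,0,0,0,8.25],[0,0,0,0,0,9],[0,0,0,0,0,9.75],[0,0,0,0,0,10.5],[0,0,0,0,0,11.25],[0,0,0,0,0,11.75],[0,0,0,0,0,11.75],[0,0,0,0,0,11.75]]}'

```text
clock: 16.55
tcp_pos: [502.3, 273.0, 276.6]
tool_rot: [-0.783, -3.04, 0.002]
ft_force: [0.6, 0.0, -0.9]
gripper_width: 60.0
grip_force: 0.0
```

Call:
shift_gripper --segments '{"rows":[[-0.1,0,0,0,0,0.75],[-0.3,0,0,0,0,1.5],[-0.5,0.02,0,0,0,2.25],[-0.7,0.02,0,0,0,3],[-0.9,0.02,0,0,0,3.75],[-1.1,0.02,0,0,0,4.5],[-1.3,0.04,0,0,0,5.25],[-1.5,0.04,0,0,0,6],[-1.7,0.04,0,0,0,6.75],[-1.9,0.04,0,0,0,7.5],[-2.1,0.06,0,0,0,8.25],[-2.24,0.06,0,0,0,9],[-2.26,0.06,0,0,0,9.75],[-2.26,0.06,0,0,0,10.5],[-2.26,0.06,0,0,0,11.25],[-2.26,0.06,0,0,0,11.75],[-2.26,0.06,0,0,0,11.75],[-2.26,0.06,0,0,0,11.75]]}'

```text
clock: 18.35
tcp_pos: [602.9, 220.9, 277.4]
tool_rot: [3.109, 0.452, -0.001]
ft_force: [-0.4, 0.3, -0.5]
gripper_width: 59.9
grip_force: 0.0
```

```bash
python3 - <<'E'
from h import *
s=bot.observe();print(s["tcp_pos"],s["tool_rot"],s["q"]); r=s["tool_rot"];print("theta",2*np.arctan2(r[1],r[0])-np.pi/2)
im,d,c=grab("wrist"); save("w5",im)
h=cv2.cvtColor(im,cv2.COLOR_RGB2HSV); m=(h[...,0]>5)&(h[...,0]<20)&(h[...,1]>200)&(h[...,2]>130)
P=cloud(c,d)[m]; P=P[(P[:,2]>93)&(P[:,2]<106)]; print(len(P),P.min(0),P.max(0),np.median(P,0))
im,d,c=grab("top"); cv2.imwrite("pics/t5c.png",np.vstack([cv2.resize(im[210:330,280:440],(600,450)),])[...,::-1])
E
```

```text
[602.92315441 220.94415539 277.4224646 ] [ 3.10886979e+00  4.52110457e-01 -1.24859359e-03] [1.77837047e-01 4.41004321e-01 1.33555643e+00 6.39629051e-06
 1.36582703e+00 1.45980485e+00]
theta -1.2819691040706047
868 [589.51337891 208.94202212  93.13082251] [614.94643018 228.64236812 101.20461179] [603.15376858 219.19326303  99.07410973]
```

View pics/w5.png

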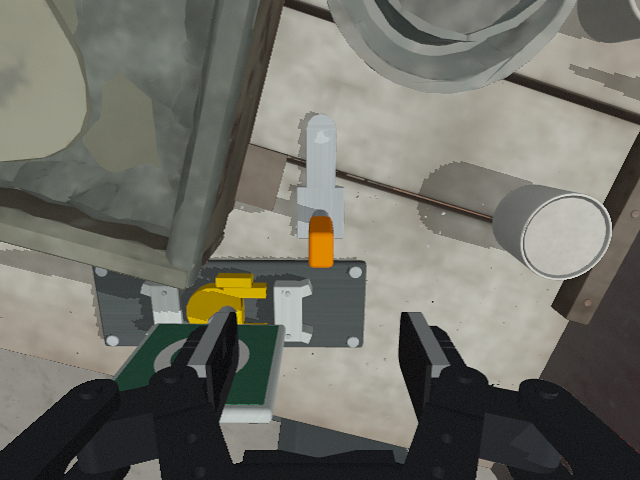

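The sign now shows green to the rear and its notch faces the right guide at (265,292). The blade hasn't moved: grip at (321,245), nose at (320,115). Now regrasping.

In the tool's units: -1 mm is -0.02, 130 mm is 2.6.

Call:
shift_gripper --segments '{"rows":[[-0.02,0.01,0.5,0,0,0],[-0.02,0.01,1.2,0,0,0],[-0.02,0.01,1.9,0,0,0],[-0.02,0.01,2.4,0,0,0],[-0.02,0.01,2.58,0,0,0],[-0.02,0.01,2.6,0,0,0],[-0.02,0.01,2.6,0,0,0]]}'

```text
clock: 19.15
tcp_pos: [603.0, 220.4, 149.1]
tool_rot: [-3.11, -0.447, -0.003]
ft_force: [-0.5, 0.4, 0.2]
gripper_width: 59.7
grip_force: 0.0
```

Call:
shift_gripper --segments '{"rows":[[0,0,0,0,0,0],[0,0,0,0,0,0],[0,0,0,0,0,0],[0,0,0,0,0,0],[0,0,0,0,0,0],[0,0,0,0,0,0],[0,0,0,0,0,0],[0,0,-0.2,0,0,0],[0,0,-0.7,0,0,0],[0,0,-1.3,0,0,0],[0,0,-1.6,0,0,0],[0,0,-1.6,0,0,0],[0,0,-1.6,0,0,0]]}' --jaw 0

```text
clock: 20.45
tcp_pos: [601.9, 220.2, 227.6]
tool_rot: [-3.11, -0.446, 0.001]
ft_force: [-0.4, 0.5, -1.0]
gripper_width: 14.8
grip_force: 58.6
```

Careful with the scale: shifts go in units of 50 mm and turns go in units of 0.2 rad. That gives: -80.7 mm is -1.614, 50 mm is 1, -1.5706 rad is -7.853.

Call:
shift_gripper --segments '{"rows":[[0,0.2,0,0,0,-0.5],[0,0.44,0,0,0,-1.2],[0,0.72,0,0,0,-1.9],[0,1,0,0,0,-2.6],[0,1.28,0,0,0,-3.3],[0,1.56,0,0,0,-4],[0,1.8,0,0,0,-4.7],[-0.1,1.94,0,0,0,-5.4],[-0.34,1.94,0,0,0,-6.1],[-0.64,1.94,0,0,0,-6.8],[-0.94,1.94,0,0,0,-7.4],[-1.24,1.94,0,0,0,-7.75],[-1.5,1.94,0,0,0,-7.85],[-1.61,1.94,0,0,0,-7.853],[-1.614,1.94,0.4,0,0,-7.853],[-1.614,1.94,0.8,0,0,-7.853],[-1.614,1.94,1.1,0,0,-7.853],[-1.614,1.94,1.2,0,0,-7.853],[-1.614,1.94,1.2,0,0,-7.853],[-1.614,1.94,1.2,0,0,-7.853]]}'

```text
clock: 22.45
tcp_pos: [552.5, 104.5, 168.2]
tool_rot: [1.884, 2.514, 0.0]
ft_force: [0.1, 0.3, -0.7]
gripper_width: 15.0
grip_force: 58.6
```

```bash
python3 - <<'E'
from h import *
s=bot.observe();print(s["tcp_pos"],s["tool_rot"],s["q"]); r=s["tool_rot"];print("theta",2*np.arctan2(r[1],r[0])-np.pi/2)
im,d,c=grab("wrist"); save("w6",im);np.savez("w6",im=im,d=d,f=c[0],cx=c[1],cy=c[2],T=c[3])
E
```

```text
[552.45236322 104.46944426 168.16592499] [1.88399655e+00 2.51358970e+00 3.87781244e-04] [-1.14761089e-02  4.05392806e-01  1.68292044e+00  9.92885561e-06
  1.05287311e+00 -2.95884174e-01]
theta 0.2844031515547587
```

View pics/w6.png

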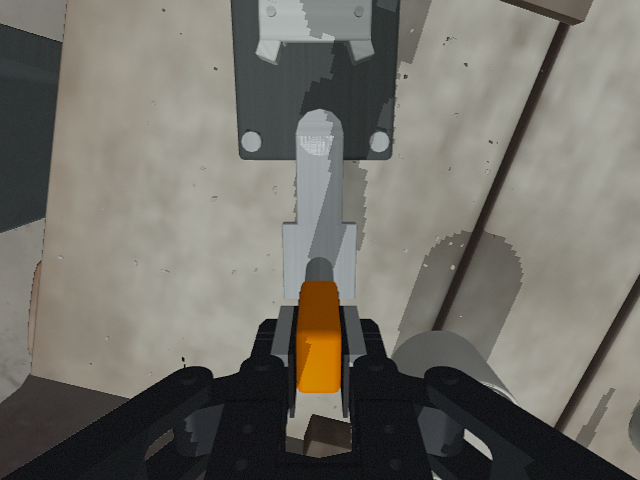

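The blade nose is centred at column 320, row 112. The guide and plate centre line is at column 315.5–316, so the blade sits about 2 mm too far in +y of the tool. I'll correct that and lower onto the plate.

In the tool's units: -2.2 mm is -0.044, -1 mm is -0.02.

Call:
shift_gripper --segments '{"rows":[[0,-0.02,0,0,0,0],[0,-0.044,0,0,0,0],[0,-0.044,0.08,0,0,0],[0,-0.044,0.16,0,0,0],[0,-0.044,0.17,0,0,0],[0,-0.044,0.17,0,0,0]]}'

```text
clock: 23.1
tcp_pos: [549.8, 103.9, 159.2]
tool_rot: [-1.884, -2.514, 0.0]
ft_force: [-0.5, -0.4, -1.8]
gripper_width: 14.7
grip_force: 58.7
```

Call:
shift_gripper --segments '{"rows":[[0,0,0.01,0,0,0],[0,0,0.02,0,0,0],[0,0,0.02,0,0,0]]}'

```text
clock: 23.4
tcp_pos: [550.2, 103.7, 159.0]
tool_rot: [1.883, 2.514, 0.0]
ft_force: [-0.8, -0.7, 4.3]
gripper_width: 14.7
grip_force: 59.5
```

Call:
shift_gripper --segments '{"rows":[[0.08,0,-0.006,0,0,0],[0.24,0,-0.006,0,0,0],[0.4,0,-0.006,0,0,0],[0.56,0,-0.006,0,0,0],[0.68,0,-0.006,0,0,0],[0.72,0,-0.006,0,0,0]]}'

```text
clock: 24.0
tcp_pos: [539.7, 139.5, 159.1]
tool_rot: [1.882, 2.515, 0.001]
ft_force: [0.8, -2.2, 4.0]
gripper_width: 15.0
grip_force: 59.5
```

```bash
python3 -c "
from h import *
s=bot.observe();print(s['ft_force'],s['wrist_torque'])"
```

```text
[ 0.78210379 -2.16832272  3.96215237] [-0.20900831 -0.03095456  0.01340663]
```

Sliding freely inside the tunnel, so I'll continue.

In the tool's units: 33 mm is 0.66, 31 mm is 0.62.

Call:
shift_gripper --segments '{"rows":[[0.12,0,0,0,0,0],[0.26,0,0,0,0,0],[0.4,0,0,0,0,0],[0.52,0,0,0,0,0],[0.62,0,0,0,0,0],[0.66,0,0,0,0,0]]}'

```text
clock: 24.6
tcp_pos: [530.5, 171.1, 159.1]
tool_rot: [1.882, 2.514, 0.001]
ft_force: [0.6, -2.4, 5.3]
gripper_width: 14.8
grip_force: 59.6
```

Call:
shift_gripper --segments '{"rows":[[0.03,0,0,0,0,0],[0.06,0,0,0,0,0],[0.09,0,0,0,0,0],[0.1,0,0,0,0,0]]}'

```text
clock: 25.0
tcp_pos: [529.2, 175.5, 159.1]
tool_rot: [1.883, 2.514, 0.001]
ft_force: [0.4, -1.3, 5.6]
gripper_width: 15.2
grip_force: 59.6
```

Call:
shift_gripper --segments '{"rows":[[0.02,0,0,0,0,0],[0.04,0,0,0,0,0],[0.04,0,0,0,0,0]]}'

```text
clock: 25.3
tcp_pos: [528.6, 177.5, 159.1]
tool_rot: [1.883, 2.514, 0.001]
ft_force: [1.3, -2.0, 6.2]
gripper_width: 14.7
grip_force: 59.6
```

Call:
shift_gripper --segments '{"rows":[[0.02,0,0,0,0,0],[0.04,0,0,0,0,0],[0.04,0,0,0,0,0]]}'

```text
clock: 25.6
tcp_pos: [528.1, 179.3, 159.1]
tool_rot: [1.883, 2.514, 0.001]
ft_force: [0.4, -2.0, 6.7]
gripper_width: 14.8
grip_force: 59.6
```

In the tool's units: 2 mm is 0.04, 1 mm is 0.02.

Call:
shift_gripper --segments '{"rows":[[0.02,0,0,0,0,0],[0.04,0,0,0,0,0],[0.04,0,0,0,0,0]]}'

```text
clock: 25.9
tcp_pos: [528.0, 180.1, 159.4]
tool_rot: [1.881, 2.513, -0.001]
ft_force: [1.1, -7.1, 6.2]
gripper_width: 14.5
grip_force: 59.8
```

```bash
python3 - <<'E'
from h import *
im,d,c=grab("wrist"); save("w7",im)
E
```

```text
(no output)
```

View pics/w7.png

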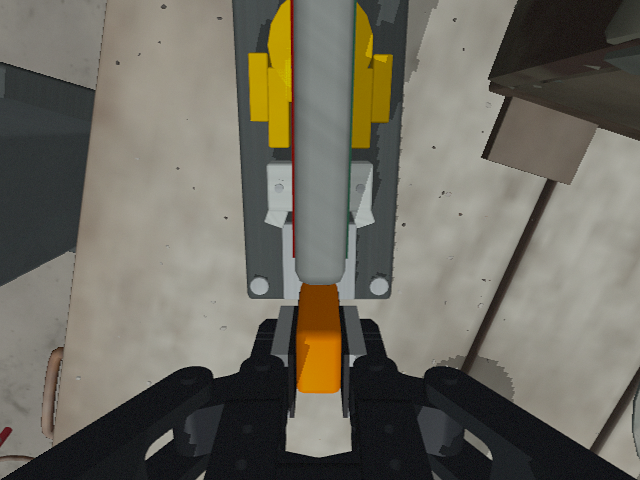

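The shoulders are against the funnel tips (row about 225), the red face is on the robot side, and the stop force is 7 N. Releasing and lifting.

In the tool's units: -60 mm is -1.2, -120 mm is -2.4.

Call:
shift_gripper --segments '{"rows":[[0,0,0,0,0,0],[0,0,0,0,0,0],[0,0,0,0,0,0],[0,0,0,0,0,0],[0,0,0,0,0,0],[0,0,0,0,0,0],[0,0,-0.4,0,0,0],[0,0,-1,0,0,0],[0,0,-1.7,0,0,0],[0,0,-2.2,0,0,0],[-0.8,0,-2.4,0,0,0],[-1.2,0,-2.4,0,0,0],[-1.2,0,-2.4,0,0,0],[-1.2,0,-2.4,0,0,0]]}' --jaw 60

```text
clock: 27.35
tcp_pos: [544.1, 122.9, 278.5]
tool_rot: [-1.885, -2.512, -0.0]
ft_force: [-1.4, 0.4, -0.2]
gripper_width: 59.7
grip_force: 0.0
```

```bash
python3 - <<'E'
from h import *
im,d,c=grab("wrist"); Q=cloud(c,d)
h=cv2.cvtColor(im,cv2.COLOR_RGB2HSV); m=(h[...,0]>5)&(h[...,0]<20)&(h[...,1]>200)&(h[...,2]>130)
P=Q[m];P=P[(P[:,2]>100)&(P[:,2]<116)];print("grip",np.median(P,0),P.min(0),P.max(0))
save("w8",im)
E
```

```text
grip [529.50651847 178.2258224  109.10856024] [520.02585256 165.40939849 105.46837976] [539.37810339 190.33121006 111.43776412]
```

View pics/w8.png

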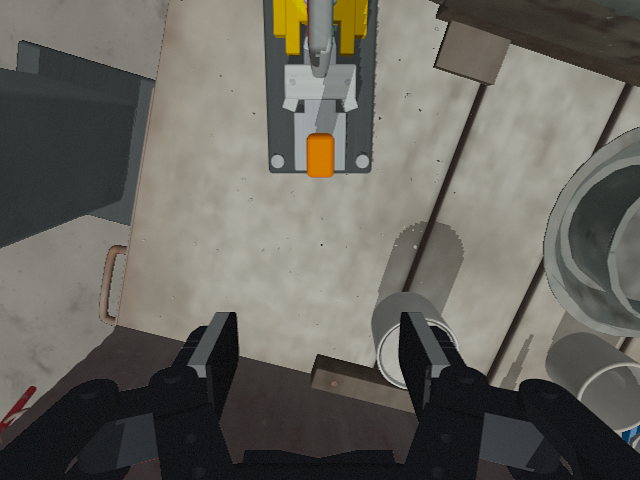

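The blade sits home: shoulders at the mouth (320,108), grip upright at (320,155). The measured grip is 98 mm from the sign's axis, and the arm is clear.

```bash
python3 -c "
from workcell import bot
print(bot.job_done())"
```

```text
the job is handed in; nothing more can be done
None
```

The sign is turned half a turn with its red face to the robot, the blade is home in the right guide and released, and the job was handed in at about 27 s; the hand-in gave no verdict. In the last picture the blade looks fully seated.

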